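# Fit the reamer cone on the citrus press and hold it pressed

### The arm

A 6-joint arm with a two-finger parallel gripper is mounted at the origin on a cart in front of the work surface, level with it; the furniture and walls round the work are solid. World frame = base frame: x ahead of the robot, y to its left, z up, the work surface at z = 0. Lengths are in m, angles in rad, forces in N, time in s.
With the tool pointing down it reaches from about 0.375 to 0.9 m from the base axis. Payload 3.1 kg.
Tool frame: the origin (TCP) lies on the centre line of the jaws, within the pads' length; the fingertips stand 25 mm ahead of it and the grasp point (between the pads) lies 6 mm ahead of it (manip.tip_extent is the distance from the TCP to the fingertips, in m); z points along the fingers, y is the line along which they close (so a half turn about z gives the same grasp; the last joint's range is limited). The gripper opens to 85 mm and grips with 20 to 120 N. Pads are 22 mm wide; open, the fingers measure 114 mm over their backs; the gripper's body (76 mm by 85 mm) begins 54 mm behind the grasp point. The pads swing forward as they close: fully open they stand 13 mm farther back than shut.
Start: joints at [0.996, 0.527, 1.433, -0, 1.181, -0.178], TCP at [0.242, 0.576, 0.256] pointing down, gripper open.
Joint ranges: [-3.08, 3.08], [-0.75, 2.2], [0.22, 2.44], [-1.43, 4.57], [0, 2.65], [-2.85, 2.85]. Speed limits (rad/s): [2.79, 2.79, 3.14, 3.14, 3.14, 3.14].

### API

Orientations are given as a unit quaternion [x, y, z, w].
In Python, from station import readout, imaging, order, manip gives the robot as it stands.
- The arm moves only by the tool move_arm, never from a script. Its argument "rows" is a list of rows, each a list of 7 numbers: the turn, a rotation vector about the tool's x, y, z in degrees, then the shift along the tool's x, y, z in mm, then the closure, from 0 (fully open) to 1 (shut). A call has 1 to 12 rows; each row is the pose to reach, as a shift and turn from the pose commanded when the call began, along the tool's axes at that moment; what a row does not reach only later rows make up. A row lasts 1/12 s, in which the tool goes at most 41.7 mm and 7.16 degrees, less where a joint would pass 70% of its speed; a pose out of reach is approached as far as the arm can. A call with a gripper value outside its range is refused whole. The fingers move at their own pace and stop on an object; "squeeze" is the grip in N (left out, the last holds). Time passes only in rows, so rows that repeat a pose let the fingers close. It gives the time, the measured TCP pose, the force, the opening and the grip force at its end, in the units of the state.
- readout.sense(): the state, without advancing time (a new reading comes with each control period).
- imaging.snapshot(name): name is "side" or "top" or "wrist"; returns a dict with "img" (400x640x3 uint8, red, green, blue), "z_map" (400x640 float32, m along the optical axis (not along the pixel's ray), 0 where there is no reading), "fovy" (degrees; the focal length in pixels is half the picture's height over the tangent of half this angle, whatever the lens; pixels are square), "cx", "cy" (the principal point, pixels), "k1" (the pictures are not rectified: a ray, as slopes to the right and down, at radius r is drawn at 1 + k1 r^2 times it, then the intrinsics apply), "rvec" (rotation vector, rad) and "tvec" (3), from world to camera coordinates, as OpenCV has them. Camera axes: x right, y down, z forward; pixel columns grow to the right and rows downward; lengths in m; the calibration is good to about 2 mm. A picture is of the moment at which its call begins.
- order.sign_off(): hands the job in; it is judged then, once.
The state is a dict: "t": time; "q": joint angles; "qd": joint speeds; "tau": joint torques, N m; "tcp_pos": TCP position; "tool_rot": TCP orientation; "force": force on the tool from outside, world axes, zero at the start; "ft_torque": the same for the moment, N m; "finger_gap": opening from 0.0 (shut) to 1.0 (fully open); "gripper_force": force on a finger pad.
Only numpy, scipy, OpenCV 4.12 (cv2) and the standard library are available. Lean on these libraries where they do the work, as an engineer would, in place of code of your own. Each camera call takes 0.05 s, during which the arm holds its last target. There are 200 camera calls.

### The job

Pull the drawer of the small wooden unit all the way out to its stop, leave it open, and take the orange reamer cone out of it. Put the cone on the white citrus press: turn it until the cross-shaped socket in its underside meshes with the black cross-shaped spindle, slide it fully home on the spindle, then keep pressing it down so that the sprung spindle stays pushed fully down, as when pressing juice. Finish while the hand is still holding the cone down like this, never let go; leave the lemon, the glass and the salt box alone.

Things in the scene. Friction and masses are not known exactly. Their poses are not given: they have to be found in the camera images.
- unit_drawer0 (a joint): how far the drawer is pulled out, m: 0 shut, 0.1496 at its stop (it slides along the unit's own -x with about 1 N of friction and stays where it is left; the unit itself does not move)
- unit_drawer0_handle (a point): grip point at the middle of the drawer's steel bar handle: a level bar 11 mm thick and 111 mm long along the unit's y, its middle 35 mm in front of the drawer front (about 29 mm free behind the bar), 38 mm below the unit's top. Moves with the drawer; axes as the unit's
- unit: wooden drawer unit, 220 deep (x) x 200 wide (y) x 100 high mm, fixed; origin at the centre of its underside, -x is the way its drawer opens. Drawer: inner floor 22 mm above the worktop, wall tops at 78 mm, its front at 88, inside 175 (x) by 158 mm (y); at its stop 143 mm of the inside lies clear in front of the unit. A wall cabinet hangs over the worktop to its left (y > 0.2)
- cone: orange reamer cone, 0.06 to 0.13 kg, 62 mm high, upright in the drawer. Its lower 38 mm is a square hub 46 x 46 mm with upright sides (grip here); above it a ribbed dome, 44 mm across, narrows to the top. Origin: centre of the underside, z up, x and y square to the hub's sides. Socket in the underside, 20 mm deep: a cross of two slots 30.5 x 11.5 mm along the hub's x and y
- juicer: white electric citrus press, a round fixed base 132 mm across, with a shallow dish whose rim is 72 mm above the worktop; the steel spout marks its -x side; origin at the centre of its underside. The angle of the spindle has nothing to do with that of the base
- spindle_seat (a point): centre of the spindle's grey round shoulder (36 mm across), where the cone's underside rests when home; 88 mm above the worktop unpressed. z up, x and y along the arms of the black cross that rises 18 mm above it: two bars 28 x 9 mm, stepped to 24.2 x 5.2 over the top 6 mm as lead-in. It hardly turns (0.6 N m), so turn the cone to fit; every quarter turn fits
- juicer_spindle (a joint): how far the spindle is pressed down, m: 0 up, 0.008 fully down at its stop. A spring pushes up with 2.8 N at 0 and 8.4 N at 0.008. It also sinks when the cone only stands on top of the cross without being meshed
- lemon: yellow lemon, 78 x 55 x 56 mm, bystander lying on the worktop; origin under its centre
- juice_glass: teal drinking glass, 78 mm across, 109 mm high, bystander; origin at the centre of its underside
- salt_cellar: round brown wooden salt box, 67 mm across, 62 mm high, bystander; origin at the centre of its underside

How it is judged:
On the way, in this order (a step that is already met when the one before it is completed fails the run):
1. the drawer is pulled out to its stop (within 8 mm) (value of joint unit_drawer0 above 0.1416 m), for 0.2 s.
2. the cone is lifted clear of the drawer (height (world z) of cone above 0.095 m), for 0.1 s.
3. the cone is meshed and home on the spindle (z of cone in the frame of spindle_seat below 0.004 m and horizontal distance between cone and spindle_seat below 0.004 m), for 0.2 s.
At the end, for the whole second after the job is handed in: Cone meshed on the spindle: underside within 4 mm of the shoulder and of its centre, slots within 0.15 rad of the cross, tilt under 0.1 rad; spindle pressed more than 6 of its 8 mm, fingers on the cone with over 2 N; drawer open more than 120 mm (all of step 3 and (angle between the x axis of cone and the x axis of spindle_seat, either way round below 0.15 rad or angle between the x axis of cone and the y axis of spindle_seat, either way round below 0.15 rad) and angle between cone's own z axis and vertical below 0.1 rad and value of joint juicer_spindle above 0.006 m and contact force between the fingers and cone above 2 N and value of joint unit_drawer0 above 0.12 m); the arm keeps its last pose, push and grip.
It fails at once if the lemon, glass or salt box is shifted by more than 30 mm (distance of any of lemon, juice_glass, salt_cellar from where it was at the start of the episode above 0.03 m).
It also fails if it takes over 54 s, if anything falls off the work surface, if the arm or the gripper's body presses on something with over 40 N, if the wrist force passes 120 N, or if a joint passes its speed limit or range.

## Working session

There is one attempt and no reset: what is moved stays moved. The work goes in short steps, Python scripts to look and compute and a tool call to move; the robot and the scene stay as the last step left them, time stands still between calls to the robot, and variables do not carry over. Pictures are saved under pics/ and viewed, at most 10 in all, crops included, and the job is handed in when it is done.

Besides the shell and the picture viewer there is one more tool, called after "Emit:" as a command line: name --pt "numbers of a row" for each row, then --argument value for the rest. move_arm: Moves the arm, as the interface text tells. Its arguments: {"type":"object","properties":{"rows":{"type":"array"},"squeeze":{"type":"number"}},"required":["rows"]}

```bash
mkdir -p pics
cat > h.py <<'E'
import numpy as np, cv2
from station import readout, imaging, order, manip
from scipy.spatial.transform import Rotation as R
def snap(n):
    s=imaging.snapshot(n); np.savez('last_%s.npz'%n,**s); return s
def load(n): 
    d=np.load('last_%s.npz'%n); return {k:d[k] for k in d.files}
def world(s,z=None):
    """world xyz for all pixels from depth map, or on plane z"""
    h,w=s['img'].shape[:2]; f=h/2/np.tan(np.radians(float(s['fovy']))/2)
    u,v=np.meshgrid(np.arange(w),np.arange(h))
    K=np.array([[f,0,float(s['cx'])],[0,f,float(s['cy'])],[0,0,1]])
    p=cv2.undistortPoints(np.stack([u,v],-1).reshape(-1,1,2).astype(float),K,np.array([float(s['k1']),0,0,0.])).reshape(h,w,2)
    d=np.dstack([p,np.ones((h,w))]); Rm=R.from_rotvec(s['rvec'].ravel()).as_matrix()
    c=-Rm.T@s['tvec'].ravel()
    if z is None: return (d*s['z_map'][...,None])@Rm+c
    r=d@Rm; return c+r*((z-c[2])/r[...,2])[...,None]
def save(s,n): cv2.imwrite('pics/'+n,s['img'][...,::-1])
E
python3 - <<'E'
from h import *
s=readout.sense(); print({k:np.round(v,3) for k,v in s.items()}, manip.tip_extent)
for n in('top','side'):
    a=snap(n); print(n,a['fovy'],a['k1'],a['rvec'],a['tvec'])
    save(a,n+'0.png')
E
```

```text
{'t': np.float64(0.0), 'q': array([ 0.995,  0.528,  1.434, -0.   ,  1.181, -0.178]), 'qd': array([ 0.002,  0.   ,  0.   , -0.001,  0.001, -0.001]), 'tau': array([-0.0000e+00, -4.4235e+01, -1.7802e+01, -0.0000e+00,  8.0000e-03,
        0.0000e+00]), 'tcp_pos': array([0.241, 0.576, 0.255]), 'tool_rot': array([ 0.197,  0.98 , -0.001, -0.   ]), 'force': array([ 0.483,  0.384, -0.889]), 'ft_torque': array([-0.018,  0.014,  0.04 ]), 'gripper_force': np.float64(0.0), 'finger_gap': np.float64(0.999)} 0.025
top 54.914590427125475 -0.04100175891071156 [ 2.19885812 -2.18467973  0.07925771] [-0.22380508  0.56575535  0.99978895]
side 57.131133746281876 -0.03523842370501291 [ 1.69497402 -1.984624    0.70449944] [-0.15313481  0.51952684  0.80347716]
```

View pics/top0.png

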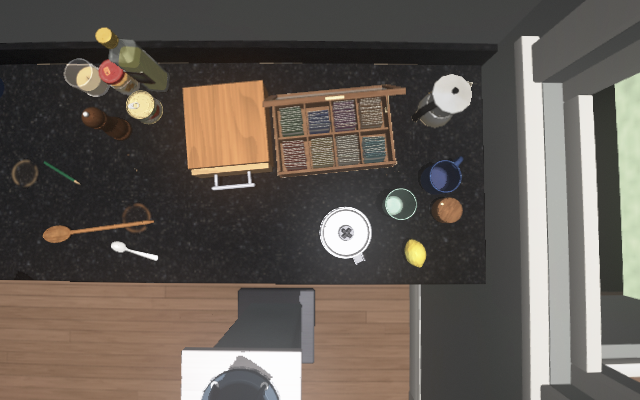

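View pics/side0.png

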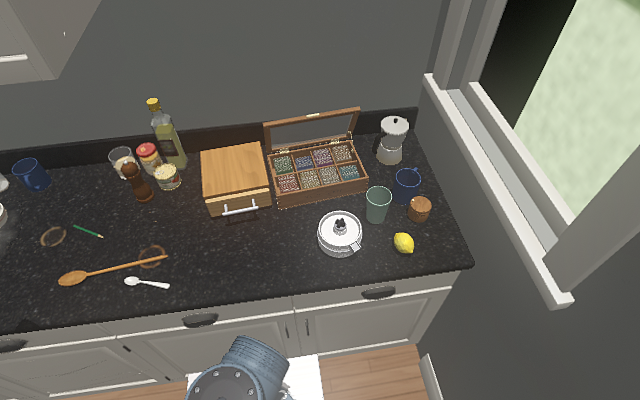

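The top view shows the unit top (corners near (183,88), (264,81), (270,168), (188,172)), the handle bar at about (234,186) and the spindle cross at (346,232). The side view shows the same objects, with the press at (340,230).

Run:
```python
from h import *
a=load('top'); W=world(a)
for p in [(186,91),(262,84),(266,160),(189,167),(214,188),(234,186),(254,185),(346,232),(320,232),(372,232),(346,207),(346,258),(360,260),(400,204),(448,210),(415,253),(300,260),(335,130)]:
    print(p,W[p[1],p[0]].round(3))
T=W[...,2]
m=(abs(T-0.1)<.012)&(W[...,1]>-0.1)&(W[...,1]<.3)
m[:,:170]=0;m[:,272:]=0;m[175:]=0
n=m.astype(np.uint8); print('unit',n.sum(),W[m].mean(0),T[m].mean())
b=cv2.minAreaRect(W[m][:,:2].astype(np.float32)); print(b,cv2.boxPoints(b))
im=a['img'][175:265,200:380][...,::-1]
o=np.zeros((1,1,3))
c1=cv2.resize(a['img'][205:262,315:378][...,::-1],None,fx=6,fy=6,interpolation=cv2.INTER_CUBIC)
c2=cv2.resize(a['img'][155:212,195:275][...,::-1],None,fx=5,fy=5,interpolation=cv2.INTER_CUBIC)
h=max(c1.shape[0],c2.shape[0]);cv=np.zeros((h,c1.shape[1]+c2.shape[1],3),np.uint8)
cv[:c1.shape[0],:c1.shape[1]]=c1;cv[:c2.shape[0],c1.shape[1]:]=c2
print(cv.shape);cv2.imwrite('pics/crop0.png',cv)
```

```text
(186, 91) [0.817 0.129 0.098]
(262, 84) [ 0.834 -0.062  0.101]
(266, 160) [ 0.643 -0.075  0.101]
(189, 167) [0.625 0.114 0.101]
(214, 188) [0.576 0.061 0.066]
(234, 186) [0.582 0.01  0.066]
(254, 185) [ 0.585 -0.04   0.064]
(346, 232) [ 0.469 -0.271  0.106]
(320, 232) [ 0.466 -0.208  0.045]
(372, 232) [ 0.466 -0.348  0.001]
(346, 207) [ 0.531 -0.275  0.047]
(346, 258) [ 0.401 -0.275  0.044]
(360, 260) [ 0.397 -0.31   0.058]
(400, 204) [ 0.541 -0.423  0.003]
(448, 210) [ 0.525 -0.535  0.058]
(415, 253) [ 0.415 -0.45   0.055]
(300, 260) [ 0.39  -0.155 -0.001]
(335, 130) [ 0.733 -0.246  0.04 ]
unit 7955 [0.76223749 0.03065864 0.09938179] 0.09938178542246887
((0.7834661602973938, 0.04321905970573425), (0.3424122929573059, 0.25913745164871216), 1.4109607934951782) [[ 0.60912156  0.16853282]
 [ 0.61550236 -0.09052607]
 [ 0.95781076 -0.0820947 ]
 [ 0.95142996  0.1769642 ]]
(342, 778, 3)
```

View pics/crop0.png

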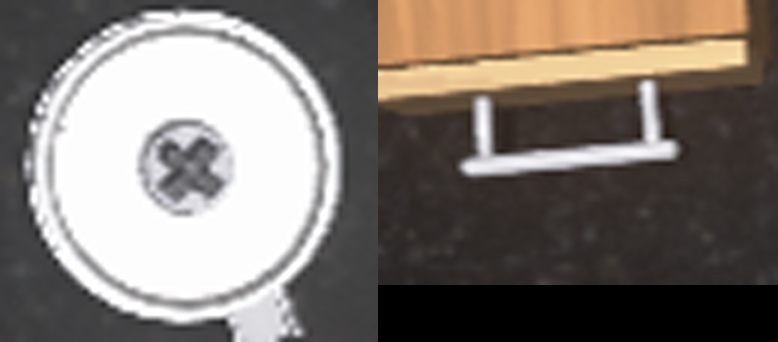

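The left crop shows the cross centred at crop (187,167), arms roughly diagonal, spout at (262,315). The right crop shows the bar ends at (462,168) and (678,150).

```bash
cat >> h.py <<'E'
def row(pos,ang,tilt=None):
    """row from the present pose to TCP pos, tool down, tool x at world angle ang (deg)"""
    s=readout.sense(); R0=R.from_quat(s['tool_rot']); a=np.radians(ang)
    x=np.array([np.cos(a),np.sin(a),0]); z=np.array([0,0,-1.]); y=np.cross(z,x)
    R1=R.from_matrix(np.stack([x,y,z],1))
    print('rot',np.degrees((R0.inv()*R1).as_rotvec()).round(1),'shift',(R0.inv().apply(np.array(pos)-s['tcp_pos'])*1000).round(1))
E
python3 - <<'E'
from h import *
a=load('top'); W=world(a); T=W[...,2]; P=world(a,.0675)
hsv=cv2.cvtColor(a['img'],cv2.COLOR_RGB2HSV)
m=((abs(T-0.1)<.006)&(hsv[...,1]>60)).astype(np.uint8); m[:,:178]=0;m[:,274:]=0;m[180:]=0
m=cv2.morphologyEx(m,cv2.MORPH_OPEN,np.ones((5,5)))
U=world(a,.1); b=cv2.minAreaRect(U[m>0][:,:2].astype(np.float32)); print(b)
for p in [(211.8,188.6),(255,185),(233.4,186.8)]:
    print(cv2.remap(P[...,:2].astype(np.float32),np.float32([[p[0]]]),np.float32([[p[1]]]),1))
k=(hsv[...,1]<60)&(hsv[...,2]>120); k[:182]=0;k[192:]=0;k[:,:205]=0;k[:,260:]=0
Q=P[k][:,:2]; v=np.linalg.svd(Q-Q.mean(0))[2][0]; print(Q.mean(0),v,np.degrees(np.arctan2(-v[0]/v[1],1)),k.sum())
E
```

```text
((0.7323304414749146, 0.02844325453042984), (0.2051502764225006, 0.20231986045837402), 5.225352764129639)
[[[0.57456934 0.06575277]]]
[[[ 0.58438873 -0.04348058]]]
[[[0.5794392  0.01108379]]]
[0.58187121 0.01435686] [ 0.07617609 -0.99709438] 4.368800858142437 181
```

```bash
python3 -c "
from h import *
row([.579,.0125,.16],95.1)"
```

```text
rot [-0.1  0.  62.2] shift [-529.3 -388.9   96. ]
```

Emit:
move_arm --pt "0 0 31 -265 -195 0 0.7" --pt "0 0 31 -265 -195 0 0.7" --pt "0 0 31 -265 -195 0 0.7" --pt "0 0 31 -265 -195 0 0.7" --pt "0 0 31 -265 -195 0 0.7" --pt "0 0 31 -265 -195 0 0.7" --pt "0 0 31 -265 -195 0 0.7" --pt "0 0 31 -265 -195 0 0.7" --pt "0 0 62 -529 -389 60 0.7" --pt "0 0 62 -529 -389 60 0.7" --pt "0 0 62 -529 -389 60 0.7" --pt "0 0 62 -529 -389 60 0.7"

```text
t: 1.1
tcp_pos: [0.4953, 0.1517, 0.2258]
tool_rot: [0.661, 0.75, -0.0, -0.0]
force: [0.4, 0.7, 0.8]
finger_gap: 0.302
gripper_force: 0.0
```

```bash
python3 -c "
from h import *
row([.579,.0125,.14],95.1)"
```

```text
rot [-0.  -0.   2.2] shift [-148.7   65.5   85.8]
```

Emit:
move_arm --pt "0 0 2 -149 65 86 0.7" --pt "0 0 2 -149 65 86 0.7" --pt "0 0 2 -149 65 86 0.7" --pt "0 0 2 -149 65 86 0.7" --pt "0 0 2 -149 65 86 0.7" --pt "0 0 2 -149 65 86 0.7" --pt "0 0 2 -149 65 86 0.7"

```text
t: 1.68
tcp_pos: [0.5784, 0.0142, 0.1394]
tool_rot: [0.672, 0.74, -0.001, -0.001]
force: [-0.5, 0.4, -0.7]
finger_gap: 0.301
gripper_force: 0.0
```

Run:
```python
from h import *
a=snap('wrist'); save(a,'w0.png'); W=world(a); print(a['rvec'],a['tvec'])
row([.579,.0125,.068],95.1)
a=snap('top'); W=world(a)
```

```text
[-2.84632344 -0.13795009 -0.01741863] [-0.5775599 -0.0429905  0.2564488]
rot [-0.1 -0.1  0.5] shift [-2.8  0.7 72.1]
```

View pics/w0.png

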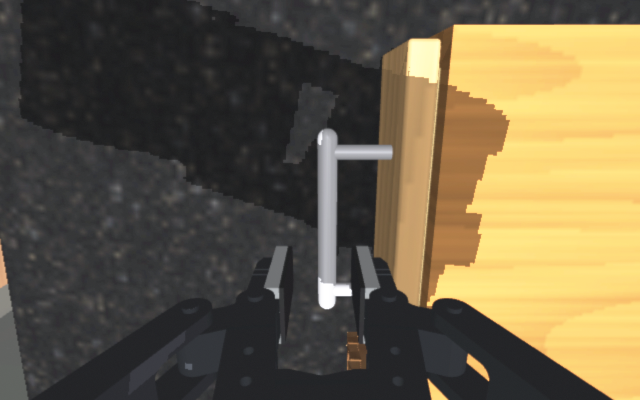

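The wrist view shows the bar between the open fingers, from (327,135) to (327,303), running straight along the pads' width.

Run:
```python
from h import *
a=load('wrist'); W=world(a)
for p in [(327,136),(327,152),(327,218),(327,285),(327,298),(420,60),(435,150)]: print(p,W[p[1],p[0]].round(4))
```

```text
(327, 136) [0.5769 0.0659 0.0672]
(327, 152) [0.5777 0.0575 0.0673]
(327, 218) [0.5815 0.02   0.0666]
(327, 285) [ 0.5858 -0.0222  0.0672]
(327, 298) [ 0.5868 -0.0319  0.0658]
(420, 60) [0.6141 0.1056 0.0874]
(435, 150) [0.627  0.0672 0.0911]
```

Emit:
move_arm --pt "0 0 0.5 0 3 36 0.7" --pt "0 0 0.5 0 3 72 0.7" --pt "0 0 0.5 0 3 72 0.7" --pt "0 0 0.5 0 3 72 1" --pt "0 0 0.5 0 3 72 1" --pt "0 0 0.5 0 3 72 1" --pt "0 0 0.5 0 3 72 1" --pt "0 0 0.5 0 3 72 1" --squeeze 50

```text
t: 2.45
tcp_pos: [0.5812, 0.0165, 0.0706]
tool_rot: [0.674, 0.739, -0.0, 0.0]
force: [-3.2, -1.2, 8.8]
finger_gap: 0.106
gripper_force: 49.0
```

Emit:
move_arm --pt "0 0 0 0 -15 0 1" --pt "0 0 0 0 -30 0 1" --pt "0 0 0 0 -50 0 1" --pt "0 0 0 0 -70 0 1" --pt "0 0 0 0 -90 0 1" --pt "0 0 0 0 -110 0 1" --pt "0 0 0 0 -125 0 1" --pt "0 0 0 0 -137 0 1" --pt "0 0 0 0 -144 0 1" --pt "0 0 0 0 -148 0 1" --pt "0 0 0 0 -150 0 1" --pt "0 0 0 0 -150 0 1"

```text
t: 3.45
tcp_pos: [0.4334, 0.0021, 0.0705]
tool_rot: [0.674, 0.739, 0.001, 0.002]
force: [-0.2, -1.8, 11.8]
finger_gap: 0.105
gripper_force: 51.0
```

Emit:
move_arm --pt "0 0 0 0 -1 0 1" --pt "0 0 0 0 -1 0 1" --pt "0 0 0 0 -1 0 1"

```text
t: 3.7
tcp_pos: [0.4331, 0.0021, 0.0705]
tool_rot: [0.674, 0.739, 0.001, 0.003]
force: [-0.7, -2.4, 12.2]
finger_gap: 0.11
gripper_force: 51.0
```

Emit:
move_arm --pt "0 0 0 0 0 0 0.7" --pt "0 0 0 0 0 0 0.7" --pt "0 0 0 0 0 0 0.7" --pt "0 0 0 0 0 -40 0.7" --pt "0 0 0 0 0 -80 0.7" --pt "0 0 0 0 0 -120 0.7" --pt "0 0 0 0 0 -150 0.7" --pt "0 0 0 0 0 -150 0.7" --pt "0 0 0 0 0 -150 0.7" --pt "0 0 0 0 0 -150 0"

```text
t: 4.53
tcp_pos: [0.4307, 0.0018, 0.2178]
tool_rot: [0.675, 0.738, -0.0, -0.001]
force: [-0.5, -0.8, -0.3]
finger_gap: 0.424
gripper_force: 0.0
```

Run:
```python
from h import *
a=snap('top'); b=snap('wrist')
o=np.hstack([cv2.resize(a['img'][60:260,150:350],(400,400),interpolation=cv2.INTER_CUBIC),cv2.resize(b['img'],(400,250))[:, :]] if 0 else [cv2.resize(a['img'][60:260,150:350],(400,400),interpolation=cv2.INTER_CUBIC),b['img'][:,120:520]])
cv2.imwrite('pics/c1.png',o[...,::-1]); print(readout.sense()['tcp_pos'])
```

```text
[0.43036198 0.00180905 0.21694463]
```

View pics/c1.png

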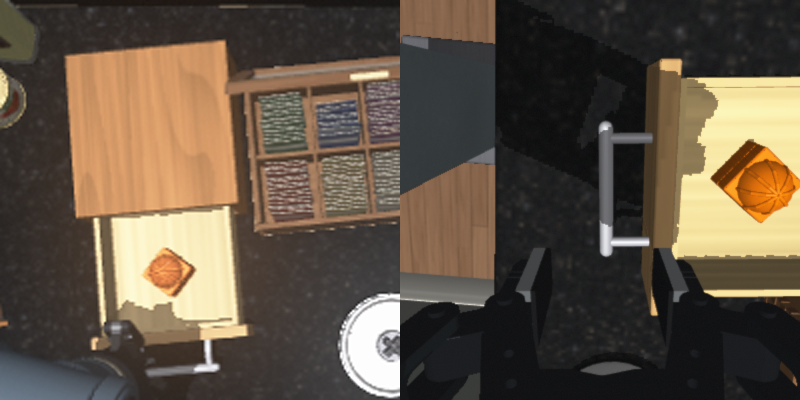

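The left half (top view) shows the drawer fully out and the cone at about top pixel (235,195), turned about 40°. The right half (wrist view) shows the cone at about wrist pixel (880,185 − i.e. column 120+480/…=600, row 180).

```bash
cat >> h.py <<'E'
def orange(s):
    h=cv2.cvtColor(s['img'],cv2.COLOR_RGB2HSV); return (h[...,0]<16)&(h[...,1]>190)&(h[...,2]>90)
E
python3 - <<'E'
from h import *
for n in ('top','wrist'):
    a=load(n); W=world(a); m=orange(a)&(abs(W[...,0]-.52)<.1)&(abs(W[...,1])<.09)&(W[...,2]>.02)&(W[...,2]<.1)
    P=W[m]; print(n,m.sum(),P.min(0),P.max(0))
    h=P[(P[:,2]>.055)&(P[:,2]<.064)]; print(len(h),cv2.minAreaRect(h[:,:2].astype(np.float32)), P[P[:,2]>.08].mean(0))
    if n=='wrist': print([W[y,x].round(4) for x,y in((325,128),(325,175),(325,240),(395,100))], -R.from_rotvec(a['rvec'].ravel()).as_matrix().T@a['tvec'].ravel())
E
```

```text
Traceback (most recent call last):
ValueError: zero-size array to reduction operation minimum which has no identity
```

```bash
sed -i 's/h\[...,1\]>190/h[...,1]>150/' h.py
python3 - <<'E'
from h import *
a=load('top');W=world(a);h=cv2.cvtColor(a['img'],cv2.COLOR_RGB2HSV); print(h[195,230:240:3],W[195,235],h[185,222])
for n in ('top','wrist'):
    a=load(n); W=world(a); m=orange(a)&(abs(W[...,0]-.52)<.12)&(abs(W[...,1])<.09)&(W[...,2]>.02)&(W[...,2]<.1)
    P=W[m]
    if len(P)==0: print('none',orange(a).sum()); continue
    print(n,m.sum(),P.min(0),P.max(0))
    h=P[(P[:,2]>.055)&(P[:,2]<.064)]; print(len(h),cv2.minAreaRect(h[:,:2].astype(np.float32)), P[P[:,2]>.078].mean(0))
    if n=='wrist': print([W[y,x].round(4) for x,y in((325,128),(325,175),(325,240),(395,100))], -R.from_rotvec(a['rvec'].ravel()).as_matrix().T@a['tvec'].ravel())
E
```

```text
[[ 12 168 227]
 [ 11 170 216]
 [ 11 169 208]
 [ 11 165 172]] [0.55813119 0.00426273 0.07780839] [ 26  47 253]
top 284 [ 0.52888611 -0.01589878  0.03318958] [0.58732547 0.0384984  0.08669756]
67 ((0.5582376718521118, 0.01334470696747303), (0.04312684014439583, 0.04352530837059021), 53.930294036865234) [0.55814169 0.01416368 0.08118366]
wrist 4362 [ 0.52719595 -0.05975532  0.0227748 ] [0.63998414 0.08937401 0.09999939]
610 ((0.5582931041717529, 0.015282239764928818), (0.04554270952939987, 0.04640256240963936), 53.72496795654297) [0.60334642 0.02324798 0.09192292]
[array([0.4289, 0.0502, 0.0677]), array([0.4322, 0.0148, 0.0675]), array([ 0.4372, -0.0389,  0.0675]), array([0.4734, 0.0747, 0.0879])] [0.42468561 0.07603172 0.33463915]
```

```bash
python3 -c "
from h import *
row([.5583,.015,.16],53.7)"
```

```text
rot [-0.2  0.  41.4] shift [  1.6 128.8  56.5]
```

Emit:
move_arm --pt "0 0 41.4 1.6 128.8 20 0.15" --pt "0 0 41.4 1.6 128.8 20 0.15" --pt "0 0 41.4 1.6 128.8 57 0.15" --pt "0 0 41.4 1.6 128.8 57 0.15" --pt "0 0 41.4 1.6 128.8 57 0.15" --pt "0 0 41.4 1.6 128.8 57 0.15" --pt "0 0 41.4 1.6 128.8 57 0.15" --pt "0 0 41.4 1.6 128.8 57 0.15" --pt "0 0 41.4 1.6 128.8 57 0.15" --pt "0 0 41.4 1.6 128.8 57 0.15"

```text
t: 5.47
tcp_pos: [0.5594, 0.0144, 0.161]
tool_rot: [0.892, 0.452, -0.0, -0.0]
force: [0.1, -0.2, 0.5]
finger_gap: 0.849
gripper_force: 0.0
```

Run:
```python
from h import *
a=snap('wrist'); W=world(a); m=orange(a)&(abs(W[...,0]-.558)<.045)&(abs(W[...,1]-.015)<.045)&(W[...,2]>.02)&(W[...,2]<.1)
P=W[m];h=P[(P[:,2]>.055)&(P[:,2]<.064)]; print(len(h),cv2.minAreaRect(h[:,:2].astype(np.float32)),P[:,2].max())
save(a,'w2.png'); row([.5583,.015,.056],53.7); print(readout.sense()['tcp_pos'])
```

```text
1463 ((0.5594422817230225, 0.015926409512758255), (0.04501798003911972, 0.04588974639773369), 53.71293640136719) 0.08584212918491135
rot [-0.   0.   0.1] shift [ -0.2  -1.4 105.3]
[0.55954406 0.01436805 0.16125525]
```

View pics/w2.png

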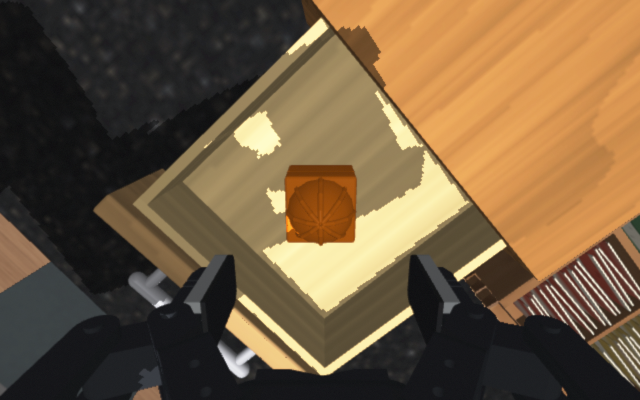

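The view shows the cone square to the jaws, centred at (320,208), clear of the fingers.

Emit:
move_arm --pt "0 0 0 1 -1 30 0.15" --pt "0 0 0 1 -1 60 0.15" --pt "0 0 0 1 -1 85 0.15" --pt "0 0 0 1 -1 98 0.15" --pt "0 0 0 1 -1 105 0.15" --pt "0 0 0 1 -1 105 0.15" --pt "0 0 0 1 -1 105 0.8" --pt "0 0 0 1 -1 105 0.8" --pt "0 0 0 1 -1 105 0.8" --pt "0 0 0 1 -1 105 0.8" --pt "0 0 0 1 -1 105 0.8" --pt "0 0 0 1 -1 105 0.8" --squeeze 60

```text
t: 6.52
tcp_pos: [0.5607, 0.0157, 0.0578]
tool_rot: [0.892, 0.452, 0.001, 0.001]
force: [0.3, 0.6, 6.2]
finger_gap: 0.532
gripper_force: 62.7
```

Emit:
move_arm --pt "0 0 0 0 0 -10 0.8" --pt "0 0 0 0 0 -30 0.8" --pt "0 0 0 0 0 -60 0.8" --pt "0 0 0 0 0 -90 0.8" --pt "0 0 0 0 0 -120 0.8" --pt "0 0 0 0 0 -140 0.8" --pt "0 0 0 0 0 -150 0.8" --pt "0 0 0 0 0 -150 0.8" --pt "0 0 0 0 0 -150 0.8"

```text
t: 7.27
tcp_pos: [0.5591, 0.0159, 0.2062]
tool_rot: [0.892, 0.452, -0.0, -0.0]
force: [-0.8, 0.2, -0.8]
finger_gap: 0.527
gripper_force: 61.8
```

Run:
```python
from h import *
s=readout.sense(); print(s['tcp_pos'],s['finger_gap'],s['force'],s['q'].round(2))
a=snap('top'); W=world(a)
h=cv2.cvtColor(a['img'],cv2.COLOR_RGB2HSV)
P=W[205:262,315:378].reshape(-1,3); 
k=(abs(P[:,2]-.088)<.006); print('shoulder',k.sum(),P[k].mean(0),cv2.minEnclosingCircle(P[k][:,:2].astype(np.float32)))
U=world(a,.106); m=np.zeros(h.shape[:2],bool); m[224:241,338:355]=a['img'][224:241,338:355].max(-1)<110
print('dark cross',m.sum(),U[m].mean(0))
c=cv2.resize(a['img'][215:250,328:363][...,::-1],(560,560),interpolation=cv2.INTER_CUBIC); cv2.imwrite('pics/cross.png',c)
row([.469,-.271,.208],s and 53.7)
```

```text
[0.55909577 0.0159085  0.2062381 ] 0.5272284802700903 [-0.80009004  0.22849661 -0.8451047 ] [-0.17  0.5   1.65 -0.    0.99  0.46]
shoulder 86 [ 0.46738719 -0.27143696  0.08779344] ((0.46713295578956604, -0.27221548557281494), 0.017508728429675102)
dark cross 35 [ 0.4700757 -0.2710531  0.106    ]
rot [-0.1  0.1  0. ] shift [-284.3   97.6   -2.6]
```

View pics/cross.png

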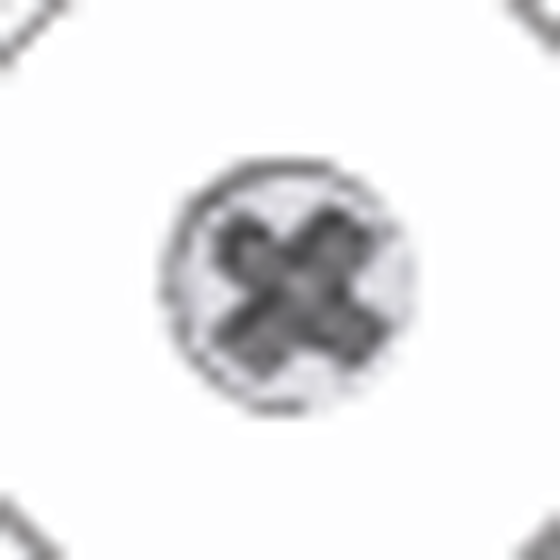

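The cross is centred at crop (298,290), its arms running from (235,240) to (360,345) and from (250,360) to (345,230), about 50° in world yaw. I go beside it for a close wrist view.

```bash
python3 -c "
from h import *
row([.416,-.344,.206],53.7)"
```

```text
rot [-0.1  0.1  0. ] shift [-374.5   98.1   -0.5]
```

Emit:
move_arm --pt "0 0 0 -20 5 0 0.8" --pt "0 0 0 -55 15 0 0.8" --pt "0 0 0 -95 25 0 0.8" --pt "0 0 0 -135 35 0 0.8" --pt "0 0 0 -175 46 0 0.8" --pt "0 0 0 -215 56 0 0.8" --pt "0 0 0 -255 67 0 0.8" --pt "0 0 0 -295 77 0 0.8" --pt "0 0 0 -330 86 0 0.8" --pt "0 0 0 -355 93 0 0.8" --pt "0 0 0 -374 98 0 0.8" --pt "0 0 0 -374 98 0 0.8"

```text
t: 8.32
tcp_pos: [0.4155, -0.3473, 0.2043]
tool_rot: [0.893, 0.45, -0.001, -0.001]
force: [-0.1, 0.6, -1.6]
finger_gap: 0.527
gripper_force: 61.7
```

Emit:
move_arm --pt "0 0 0 0 0 0 0.8" --pt "0 0 0 0 0 0 0.8" --pt "0 0 0 0 0 0 0.8"

```text
t: 8.57
tcp_pos: [0.4171, -0.342, 0.2053]
tool_rot: [0.892, 0.452, -0.0, -0.001]
force: [-0.5, 0.9, -1.4]
finger_gap: 0.525
gripper_force: 61.7
```

Run:
```python
from h import *
s=readout.sense(); print(s['tcp_pos'],s['finger_gap'],s['q'].round(2))
a=snap('wrist'); save(a,'w3.png'); W=world(a)
d=np.hypot(W[...,0]-.468,W[...,1]+.271)
k=(d<.03)&(abs(W[...,2]-.088)<.004); print('sh',k.sum(),W[k].mean(0),cv2.minEnclosingCircle(W[k][:,:2].astype(np.float32)))
k=(d<.02)&(W[...,2]>.1); P=W[k]; print('cross',k.sum(),P.mean(0),cv2.minAreaRect(P[:,:2].astype(np.float32)))
q=P[:,:2]-P[:,:2].mean(0); r=np.hypot(*q.T); th=np.arctan2(q[:,1],q[:,0]); w=r**2
print('yaw',np.degrees(np.angle((w*np.exp(4j*th)).sum()))/4)
k=orange(a)&(W[...,2]>.12); P=W[k]; 
h=P[(abs(P[:,2]-.206+.0358-.038)<.004)] ; print('held',len(P),P[:,2].max(),len(h),cv2.minAreaRect(h[:,:2].astype(np.float32)))
```

```text
[ 0.41712865 -0.3419613   0.2053079 ] 0.5252614142851298 [-0.89  0.48  1.7   0.    0.96 -0.26]
sh 1404 [ 0.46691882 -0.27209278  0.08776433] ((0.46721163392066956, -0.27188384532928467), 0.018060170114040375)
cross 2073 [ 0.46431452 -0.27668115  0.20957512] ((0.4674079120159149, -0.27144113183021545), (0.02447325922548771, 0.023470958694815636), 7.769440174102783)
yaw -32.76885429768272
held 17726 0.3227170856531 4296 ((0.4166686236858368, -0.34256511926651), (0.046630144119262695, 0.046021852642297745), 53.887027740478516)
```

View pics/w3.png

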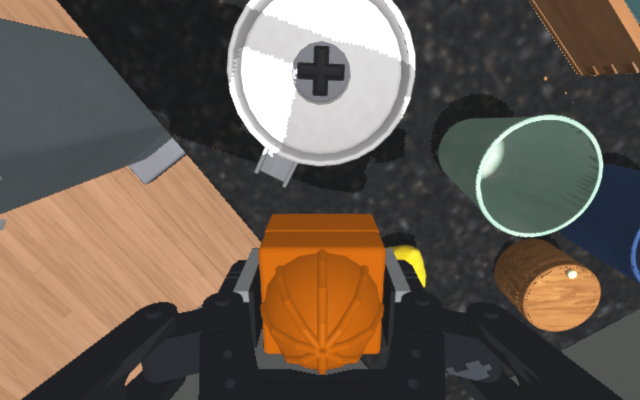

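The wrist view shows the cross at (321,71), almost square to the held cone (320,290); the glass, lemon and salt box are clear of it.

Run:
```python
from h import *
a=load('wrist'); W=world(a)
d=np.hypot(W[...,0]-.4672,W[...,1]+.2719)
dark=a['img'].max(-1)<75
for k,n in (((d<.02)&(abs(W[...,2]-.106)<.003),'top'),((d<.019)&(W[...,2]>.095)&(W[...,2]<.11),'all')):
    P=W[k]; b=cv2.minAreaRect(P[:,:2].astype(np.float32)); print(n,len(P),P.mean(0),b)
    c=np.array(b[0]); q=P[:,:2]-c; r=np.hypot(*q.T); th=np.arctan2(q[:,1],q[:,0]); s=r>.006
    print('yaw',np.degrees(np.angle((np.exp(4j*th[s])).sum()))/4+90)
row([.4672,-.2719,.16],53.7)
```

```text
top 794 [ 0.46722143 -0.27186207  0.10549467] ((0.4669976234436035, -0.2718193531036377), (0.022258225828409195, 0.021585144102573395), 6.148227691650391)
yaw 51.318359796355765
all 1270 [ 0.46705101 -0.27198234  0.10373019] ((0.46703600883483887, -0.2718479335308075), (0.0249561108648777, 0.02505108341574669), 6.228550910949707)
yaw 51.892598268188145
rot [-0.1 -0.   0.1] shift [86.  -1.1 45.7]
```

Emit:
move_arm --pt "0 0 2.5 20 0 10 0.8" --pt "0 0 2.5 50 0 25 0.8" --pt "0 0 2.5 75 0 35 0.8" --pt "0 0 2.5 86 -0.5 42 0.8" --pt "0 0 2.5 86 -0.5 45 0.8" --pt "0 0 2.5 86 -0.5 45 0.8" --pt "0 0 2.5 86 -0.5 45 0.8" --pt "0 0 2.5 86 -0.5 45 0.8"

```text
t: 9.28
tcp_pos: [0.4677, -0.2753, 0.1619]
tool_rot: [0.902, 0.432, 0.0, 0.001]
force: [-0.3, 0.3, -0.5]
finger_gap: 0.524
gripper_force: 61.8
```

Run:
```python
from h import *
s=readout.sense(); print(s['tcp_pos'],s['force'])
a=snap('wrist'); W=world(a); k=orange(a)&(W[...,2]>.12); P=W[k]; z=s['tcp_pos'][2]
h=P[(abs(P[:,2]-z+.0358-.038)<.004)] ; print('held',len(h),cv2.minAreaRect(h[:,:2].astype(np.float32)))
row([.4675,-.2713,.142],51.2)
```

```text
[ 0.46769227 -0.27525008  0.16188629] [-0.29308513  0.31201456 -0.500773  ]
held 4269 ((0.46728605031967163, -0.2760235369205475), (0.0463760681450367, 0.046448174864053726), 51.03053665161133)
rot [ 0.1  0.  -0.1] shift [ 3.  -2.7 19.9]
```

Emit:
move_arm --pt "0 0 0 3 -2.7 8 0.8" --pt "0 0 0 3 -2.7 10 0.8" --pt "0 0 0 3 -2.7 10 0.8" --pt "0 0 0 3 -2.7 10 0.8"

```text
t: 9.67
tcp_pos: [0.4672, -0.2701, 0.151]
tool_rot: [0.902, 0.432, -0.0, -0.0]
force: [0.1, 0.5, -1.8]
finger_gap: 0.526
gripper_force: 61.8
```

Run:
```python
from h import *
a=snap('wrist'); s=readout.sense(); print(s['tcp_pos'],s['force']); W=world(a); k=orange(a)&(W[...,2]>.12); P=W[k]; z=s['tcp_pos'][2]
h=P[(abs(P[:,2]-z+.0358-.038)<.004)] ; print('held',len(h),cv2.minAreaRect(h[:,:2].astype(np.float32)))
row([.4675,-.2713,.142],51.2)
```

```text
[ 0.46738473 -0.27017399  0.15115569] [ 0.6869661  -0.31066592 -1.21466316]
held 4282 ((0.4666411876678467, -0.2707863748073578), (0.04639759659767151, 0.04659594967961311), 51.287662506103516)
rot [-0.  0. -0.] shift [-0.8  0.8  9.2]
```

Emit:
move_arm --pt "0 0 0 -0.6 1 2 0.8" --pt "0 0 0 -0.6 1 5 0.8" --pt "0 0 0 -0.6 1 8 0.8" --pt "0 0 0 -0.6 1 11 0.8" --pt "0 0 0 -0.6 1 14 0.8" --pt "0 0 0 -0.6 1 14 0.8" --pt "0 0 0 -0.6 1 14 0.8"

```text
t: 10.3
tcp_pos: [0.4678, -0.2709, 0.1369]
tool_rot: [0.902, 0.432, -0.0, -0.0]
force: [0.5, -0.2, -0.4]
finger_gap: 0.524
gripper_force: 61.8
```

Emit:
move_arm --pt "0 0 0 0 0 2 0.8" --pt "0 0 0 0 0 4 0.8" --pt "0 0 0 0 0 6 0.8" --pt "0 0 0 0 0 8 0.8" --pt "0 0 0 0 0 10 0.8" --pt "0 0 0 0 0 10 0.8" --pt "0 0 0 0 0 10 0.8"

```text
t: 10.88
tcp_pos: [0.4678, -0.271, 0.1271]
tool_rot: [0.902, 0.432, -0.0, -0.0]
force: [0.2, 0.3, -0.9]
finger_gap: 0.53
gripper_force: 61.8
```

```bash
python3 -c "
from h import *
s=readout.sense();print(s['tcp_pos'],s['force'],s['ft_torque'],s['finger_gap'])"
```

```text
[ 0.46784065 -0.2710441   0.12710975] [ 0.18307148  0.26475153 -0.91081556] [ 0.03340773  0.02049951 -0.0333555 ] 0.5296221067856274
```

Emit:
move_arm --pt "0 0 0 0 0 2 0.8" --pt "0 0 0 0 0 3 0.8" --pt "0 0 0 0 0 4 0.8" --pt "0 0 0 0 0 5 0.8" --pt "0 0 0 0 0 6 0.8" --pt "0 0 0 0 0 7 0.8" --pt "0 0 0 0 0 8 0.8" --pt "0 0 0 0 0 9 0.8" --pt "0 0 0 0 0 9 0.8"

```text
t: 11.63
tcp_pos: [0.468, -0.2711, 0.1184]
tool_rot: [0.902, 0.432, 0.0, 0.0]
force: [-1.0, 0.8, 5.4]
finger_gap: 0.528
gripper_force: 62.4
```

Emit:
move_arm --pt "0 0 0 0 0 1 0.8" --pt "0 0 0 0 0 2 0.8" --pt "0 0 0 0 0 3 0.8" --pt "0 0 0 0 0 4 0.8" --pt "0 0 0 0 0 4.5 0.8" --pt "0 0 0 0 0 4.5 0.8" --pt "0 0 0 0 0 4.5 0.8"

```text
t: 12.22
tcp_pos: [0.468, -0.2711, 0.1156]
tool_rot: [0.902, 0.432, 0.0, 0.0]
force: [-2.8, 3.0, 15.3]
finger_gap: 0.528
gripper_force: 64.0
```

```bash
python3 -c "
from h import *
s=readout.sense();print(s['tcp_pos'],s['force'],s['ft_torque'],s['finger_gap'])"
```

```text
[ 0.4679654  -0.27112457  0.11557856] [-2.75203617  2.99754257 15.26985783] [0.42579172 0.57195029 0.01182205] 0.5283909081314266
```

Run:
```python
from h import *
a=snap('wrist'); b=snap('top'); s=readout.sense(); W=world(a); k=orange(a)&(np.hypot(W[...,0]-.467,W[...,1]+.272)<.04)&(W[...,2]>.09); P=W[k]
h=P[abs(P[:,2]-.118)<.004]; print(P[:,2].max(),cv2.minAreaRect(h[:,:2].astype(np.float32)),s['force'])
V=world(b); m=(abs(V[...,2]-.088)<.004)&(abs(V[...,1]-.015)<.08)&(V[...,0]<.53)&(V[...,0]>.4); print('front',m.sum(),V[m].mean(0))
```

```text
0.14416326320293604 ((0.46738940477371216, -0.2716875374317169), (0.0462099052965641, 0.04589710012078285), 51.20841979980469) [-2.76458452  2.34991641 16.41033626]
front 373 [0.47460972 0.0155084  0.08687961]
```

```bash
python3 -c "
from h import *
print(order.sign_off())"
```

```text
the job is handed in; nothing more can be done
None
```

I handed the job in with the drawer open to about its 0.15 m stop and the cone meshed on the spindle. The hand is still gripping it and pressing it down against the stop with about 16 N, and the lemon, glass and salt box were not touched; no verdict came back.

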